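Seat a drive flange on a tilted clutch hub

TASK

Fit the three-eared aluminium drive flange onto the tilted hub on the green assembly stand, boss outwards: slide its bore over the spindle, feel for the turn at which the three drive pins enter its three eyes, and push it fully home, flush on the hub's face. Then let go of it, and leave the two-eared flange and everything else on the bench where they are.

Things in the scene. Friction and masses are not known exactly. Their poses are not given: they have to be found in the camera images.
- flange: The drive flange to fit: plain cast aluminium, 0.4 kg, 134 mm across, lying flat, boss up. Plate 12 mm thick with three eyes (14 mm high, outer diameter 34, through holes of diameter 18 mm) centred 50 mm from the axis at 0, 120 and 240 degrees from its x axis. A 24 mm wide bore runs through along the axis. Origin: centre of the flat underside; z along the axis, out of the boss.
- boss_top (a point): Centre of the top of the flange's hexagonal boss, 56 mm above its underside. The boss is 44 mm across flats; the flats face 30, 90, 150, 210, 270 and 330 degrees from the flange's x axis. The bore (hexagonal, 24 mm across flats) opens here too.
- hub: The hub on the stand. Origin: centre of its flat steel seating face, 136 mm across, 120 mm above the bench. z: spindle axis, out of the face, leaning 25 degrees from vertical; x: in the face, up the slope (away from the lean); y: level. Seated, the flange's origin coincides with this origin and the z axes agree.
- spindle_tip (a point): Tip of the fixed steel spindle, diameter 22 mm, that stands 50 mm out of the hub's face along the hub's z; its last 6 mm taper to 12 mm diameter.
- pin_level (a point): Point on the hub's axis at the height of the tips of the three drive pins: diameter 12 mm, 16 mm tall (last 3 mm tapered to 8), 50 mm from the axis, 120 degrees apart. They stand on a ring that is stiff to turn and was left at an unmeasured angle, up to 0.32 rad (18 degrees) either way about the hub's z; at angle 0 they would lie at 0, 120 and 240 degrees from the hub's x.
- stand: The fixed assembly stand with green cheeks, base plate 200 x 150 x 14 mm, carrying the hub; the hub leans towards the stand's -x side (more or less towards -y, the flanges' side of the bench). Origin: under the base, straight below the hub's origin.
- twin_flange: Bystander: a two-eared aluminium flange, 138 mm long, 66 mm wide, hexagonal boss 36 mm across flats and 40 mm high, lying flat. Origin: centre of its underside.
- wrench: Bystander: steel wrench 190 mm long, lying flat along its x; origin under its middle.
- screwdriver: Bystander: screwdriver 200 mm long, lying along its x; origin under its middle.
- oil_can: Bystander: grey can, diameter 66 mm, 150 mm tall; origin at the centre of its underside.
- parts_cup: Bystander: yellow plastic bowl, diameter 90 mm, 40 mm tall; origin at the centre of its underside.
- bolt_jar: Bystander: glass jar, diameter 70 mm, 85 mm tall; origin at the centre of its underside.
- bearing: Bystander: steel bearing ring, outer diameter 72 mm, 18 mm thick, lying flat; origin at the centre of its underside.
Not all that is in view belongs to the job. Leave any purple or turquoise look-alike of the flange alone.

How it is judged:
By the outcome, as a careful person would: the job done as asked, in the order asked, and still so for the second after the job is handed in, with the robot touching nothing.
It also fails if it takes over 64 s, if anything falls off the work surface, if the arm or the gripper's body presses on something with over 40 N, if the wrist force passes 120 N, or if a joint passes its speed limit or range.

ROBOT

A 6-joint arm with a two-finger parallel gripper is mounted at the origin on the work surface. World frame = base frame: x ahead of the robot, y to its left, z up, the work surface at z = 0. Lengths are in m, angles in rad, forces in N, time in s.
With the tool pointing down it reaches from about 0.375 to 0.9 m from the base axis. Payload 3.1 kg.
Tool frame: the origin (TCP) lies at the centre of the arm's flange, where the gripper is bolted on; the fingertips stand 173 mm ahead of it and the grasp point (between the pads) lies 155 mm ahead of it (tip_extent is the distance from the TCP to the fingertips, in m); z points along the fingers, y is the direction in which the jaws open and shut (so a half turn about z gives the same grasp; the last joint's range is limited). The gripper opens to 85 mm and grips with 20 to 120 N. Pads are 22 mm wide; open, the fingers measure 114 mm over their backs; the gripper's body (76 mm by 85 mm) begins 54 mm behind the grasp point. The pads swing forward as they close: fully open they stand 13 mm farther back than shut.
Start: joints at [-1.438, 0.527, 1.433, -0, 1.181, -0.178], TCP at [0.191, -0.595, 0.405] pointing down, gripper open.
Joint ranges: [-3.08, 3.08], [-0.75, 2.2], [0.22, 2.44], [-1.43, 4.57], [0, 2.65], [-2.85, 2.85]. Speed limits (rad/s): [2.79, 2.79, 3.14, 3.14, 3.14, 3.14].

INTERFACE

Orientations are given as a unit quaternion [x, y, z, w].
In Python, from station import sense, snapshot, sign_off, tip_extent gives the robot as it stands. The module is installed in compiled form; this text tells all that it offers.
- The arm moves only by the tool servo_tool, never from a script. Its argument "rows" is a list of rows, each a list of 3 entries, a list of its own where there are three numbers: the shift along the tool's x, y, z in mm, then the turn about the tool's z in degrees, then the opening, from -1 (shut) to 1 (fully open), so that 0 is half open. A call has 1 to 8 rows; each row is the pose to reach, as a shift and turn from the pose measured when the call began, along the tool's axes at that moment; what a row does not reach only later rows make up. A row lasts 1/10 s, in which the tool goes at most 50 mm and 8.59 degrees, less where a joint would pass 70% of its speed; a pose out of reach is approached as far as the arm can. A call with a gripper value outside its range is refused whole. The fingers move at their own pace and stop on an object; "force" is the grip in N (left out, the last holds). Time passes only in rows, so rows that repeat a pose let the fingers close. It gives the time, the measured TCP pose, the force and the opening at its end, in the units of the state.
- sense(): the state, without advancing time (a new reading comes with each control period).
- snapshot(name): name is "scene" or "top"; returns a dict with "image" (480x640x3 uint8, blue, green, red), "z_map" (480x640 float32, m along the optical axis (not along the pixel's ray), 0 where there is no reading), "vertical_fov" (degrees; the focal length in pixels is half the picture's height over the tangent of half this angle, whatever the lens; pixels are square), "cx", "cy" (the principal point, pixels), "k1" (the pictures are not rectified: a ray, as slopes to the right and down, at radius r is drawn at 1 + k1 r^2 times it, then the intrinsics apply), "cam_to_world" (4x4, takes a point from camera to world coordinates). Camera axes: x right, y down, z forward; pixel columns grow to the right and rows downward; lengths in m; the calibration is good to about 2 mm. A picture is of the moment at which its call begins.
- sign_off(): hands the job in, once; it reports no verdict.
The state is a dict: "t": time; "q": joint angles; "qd": joint speeds; "tau": joint torques, N m; "tcp_pos": TCP position; "tool_rot": TCP orientation; "force": force on the tool from outside, world axes, zero at the start; "ft_torque": the same for the moment, N m; "finger_gap": opening from 0.0 (shut) to 1.0 (fully open).
Only numpy, scipy, OpenCV 4.12 (cv2) and the standard library are available. Lean on these libraries where they do the work, as an engineer would, in place of code of your own. Each camera call takes 0.05 s, during which the arm holds its last target. There are 200 camera calls.

## Working session

There is one attempt and no reset: what is moved stays moved. The work goes in short steps, Python scripts to look and compute and a tool call to move; the robot and the scene stay as the last step left them, time stands still between calls to the robot, and variables do not carry over. Pictures are saved under pics/ and viewed, about 8 in all and at most 12, crops included, and the job is handed in when it is done.

Besides the shell and the picture viewer there is one more tool, called after "Call:" as name(argument=value, ...), one argument or row to a line, values as JSON. servo_tool: Moves the arm, as the interface text tells. Its arguments: {"type":"object","properties":{"rows":{"type":"array"},"force":{"type":"number"}},"required":["rows"]}

```bash
mkdir -p pics
cat > h.py <<'E'
import numpy as np, cv2
from station import sense, snapshot, sign_off, tip_extent
from scipy.spatial.transform import Rotation as R
def cloud(s):
    f=240/np.tan(np.radians(s["vertical_fov"]/2)); h,w=s["z_map"].shape
    v,u=np.mgrid[0:h,0:w]
    K=np.array([[f,0,s["cx"]],[0,f,s["cy"]],[0,0,1.]])
    p=np.stack([u,v],-1).reshape(-1,1,2).astype(float)
    n=cv2.undistortPointsIter(p,K,np.array([s["k1"],0,0,0.]),None,None,(3,50,1e-10)).reshape(h,w,2)
    z=s["z_map"]; P=np.dstack([n[...,0]*z,n[...,1]*z,z]); T=np.array(s["cam_to_world"])
    W=P@T[:3,:3].T+T[:3,3]; W[z<=0]=np.nan
    return W
def pix(s,p):
    f=240/np.tan(np.radians(s["vertical_fov"]/2));T=np.array(s["cam_to_world"])
    c=(np.atleast_2d(p)-T[:3,3])@T[:3,:3]; a=c[:,:2]/c[:,2:]; r2=(a**2).sum(1,keepdims=True)
    return a*(1+s["k1"]*r2)*f+[s["cx"],s["cy"]]
E
python3 - <<'E'
from h import *
print(sense(),tip_extent)
for n in("scene","top"):
    s=snapshot(n); cv2.imwrite(f"pics/{n}0.png",s["image"]); np.save(f"{n}0.npy",s,allow_pickle=True)
    print(n,s["vertical_fov"],s["k1"],np.round(s["cam_to_world"],3).tolist())
E
```

```text
{'t': 0.0, 'q': array([-1.43849531e+00,  5.28487907e-01,  1.43393527e+00, -9.30819042e-06,
        1.18140716e+00, -1.78462794e-01]), 'qd': array([-0.00051634, -0.00138365,  0.00096754, -0.00098883,  0.00313519,
        0.00055936]), 'tau': array([ 1.87647511e-04, -4.42350554e+01, -1.78025740e+01, -3.67772809e-04,
        8.48361757e-03,  6.02348038e-06]), 'tcp_pos': array([ 0.19111774, -0.59468886,  0.40370936]), 'tool_rot': array([ 9.87951608e-01,  1.54759066e-01,  2.15189014e-05, -1.11863873e-03]), 'force': array([ 0.54980959, -0.40467697,  0.17122257]), 'ft_torque': array([-0.00217316,  0.03759926, -0.04226375]), 'finger_gap': 0.999123047107356} 0.1734
scene 56.64063762293397 0.03268691823948634 [[-0.819, 0.414, -0.396, 1.009], [0.573, 0.613, -0.544, 0.677], [0.018, -0.673, -0.74, 1.082], [0.0, 0.0, 0.0, 1.0]]
top 48.6637170931472 -0.010817933321810639 [[0.024, -0.995, 0.094, 0.343], [-1.0, -0.024, -0.006, -0.004], [0.008, -0.094, -0.996, 1.573], [0.0, 0.0, 0.0, 1.0]]
```

View pics/scene0.png

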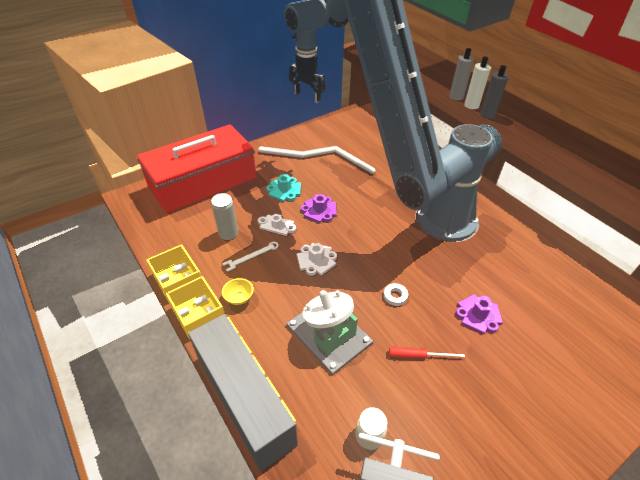

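View pics/top0.png

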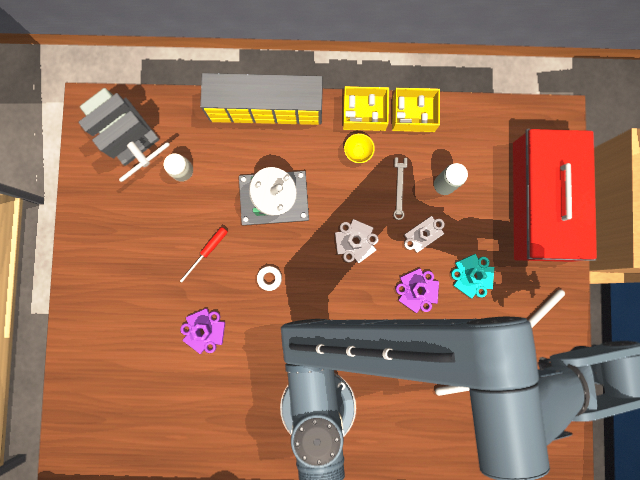

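The pictures show the grey three-eared flange at top pixel (357,240) / scene (317,258), and the hub at top (273,190) / scene (328,308). The two-eared flange is at top (425,233). Next I measure both.

```bash
cat > m.py <<'E'
from h import *
S={n:np.load(f"{n}0.npy",allow_pickle=True).item() for n in("scene","top")}
C={n:cloud(S[n]) for n in S}
s=S["top"];W=C["top"]
print("flange px",W[240,357],"hub px",W[190,262])
def near(W,c,r,z0,z1):
    d=np.hypot(W[...,0]-c[0],W[...,1]-c[1]); return W[(d<r)&(W[...,2]>z0)&(W[...,2]<z1)]
fc=W[240,345][:2]
for n in C:
    b=near(C[n],fc,.07,.05,.065); p=near(C[n],fc,.1,.005,.02)
    print(n,"bosstop",len(b),b.mean(0),(b[:,:2].min(0)+b[:,:2].max(0))/2,"plate",len(p),p.mean(0),np.median(p[:,2]))
    hc=W[190,262][:2]
    q=near(C[n],hc,.12,.08,.16)
    # ransac plane
    rng=np.random.default_rng(0);best=0
    for _ in range(500):
        a=q[rng.choice(len(q),3,False)];m=np.cross(a[1]-a[0],a[2]-a[0]);m/=np.linalg.norm(m)+1e-12
        if abs(m[2])<.8: continue
        i=abs((q-a[0])@m)<.002
        if i.sum()>best: best=i.sum();I=i
    f=q[I];c=f.mean(0);m=np.linalg.svd(f-c)[2][2];m*=np.sign(m[2])
    # rim: circle fit on hull in plane
    x=np.array([0,0,1])-m*m[2];x/=np.linalg.norm(x);y=np.cross(m,x)
    uv=np.c_[(f-c)@x,(f-c)@y].astype(np.float32)
    (cu,cv_),r=cv2.minEnclosingCircle(uv)
    o=c+cu*x+cv_*y
    print(n,"face",best,"n",m,"tilt",np.degrees(np.arccos(m[2])),"o",o,"r",r)
    a=near(C[n],o+m*.04,.13,.1,.25); h=(a-o)@m; U=np.c_[(a-o)@x,(a-o)@y]; 
    t=(h>.03)&(np.hypot(*U.T)<.04);print(" spindle",t.sum(),U[t].mean(0),h[t].max())
    k=(h>.006)&(h<.02)&(abs(np.hypot(*U.T)-.05)<.012)
    an=np.degrees(np.arctan2(U[k,1],U[k,0]));print(" pins",np.histogram(an,bins=np.arange(-180,181,10))[0].tolist())
E
cat >> m.py <<'E'
def ortho(n,o,x,y,half,px=2.5e-4):
    N=int(2*half/px);g=(np.arange(N)-N/2)*px;V,U_=np.meshgrid(-g,g,indexing="ij")
    P=o+U_[...,None]*x+V[...,None]*y
    q=pix(S[n],P.reshape(-1,3)).reshape(N,N,2).astype(np.float32)
    return cv2.remap(S[n]["image"],q[...,0],q[...,1],cv2.INTER_CUBIC)
if __name__=="__main__":
    ex,ey=np.eye(3)[:2]
    fo=np.r_[near(W,fc,.07,.05,.065)[:,:2].mean(0),.014]
    tiles=[ortho("top",fo,ex,ey,.08,4e-4),ortho("scene",fo,ex,ey,.08,4e-4)]
    T2=[ortho(k,o+m*.016,-y,x,.08,4e-4) for k in("top","scene")]
    im=cv2.resize(np.vstack([np.hstack(tiles),np.hstack(T2)]),None,fx=.75,fy=.75)
    cv2.imwrite("pics/ortho.png",im);print(im.shape,fo)
E
python3 m.py
```

```text
flange px [ 0.48954413 -0.1063515  -0.00390153] hub px [0.60845525 0.16613692 0.13270506]
scene bosstop 117 [ 0.48737423 -0.09691847  0.0552143 ] [ 0.48629816 -0.09844798] plate 658 [ 0.49364479 -0.08641105  0.01150116] 0.011563082278081338
scene face 892 n [ 0.04719835 -0.42192331  0.90540214] tilt 25.122500657591512 o [0.61158477 0.13881    0.1202487 ] r 0.06954935193061829
 spindle 73 [ 0.00453617 -0.00171717] 0.05213044965093183
 pins [0, 0, 0, 5, 15, 0, 0, 0, 0, 0, 0, 0, 0, 0, 0, 5, 14, 0, 0, 0, 0, 0, 0, 0, 0, 0, 0, 8, 10, 0, 0, 0, 0, 0, 0, 0]
top bosstop 145 [ 0.48587715 -0.0996374   0.05668229] [ 0.4852462  -0.09950734] plate 1201 [ 0.48563143 -0.09179931  0.01147108] 0.011483758389130072
top face 758 n [ 0.03921473 -0.40821006  0.91204537] tilt 24.210445563829737 o [0.60989123 0.13805469 0.12056113] r 0.06828328967094421
 spindle 58 [0.00069993 0.00113095] 0.05449146782321254
 pins [0, 1, 0, 3, 13, 2, 2, 0, 2, 1, 0, 0, 1, 0, 0, 2, 12, 2, 5, 2, 1, 1, 2, 0, 0, 1, 1, 2, 14, 2, 1, 0, 0, 0, 0, 0]
(600, 600, 3) [ 0.48587715 -0.0996374   0.014     ]
```

View pics/ortho.png

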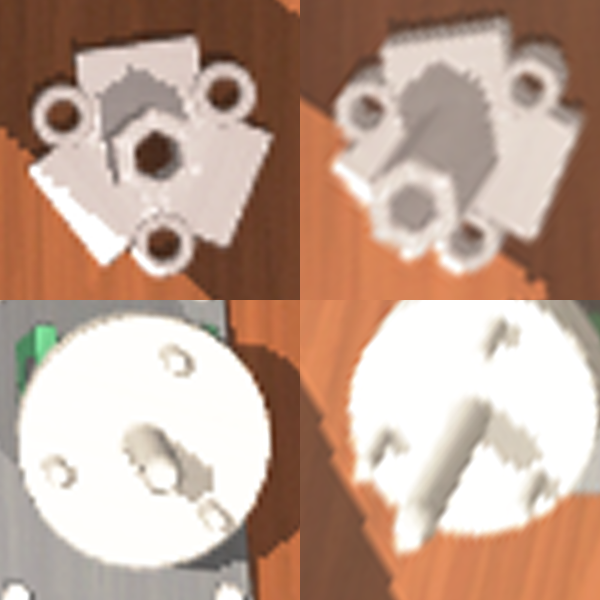

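The flange axis is at about (0.487,-0.099), yaw 38°. Its size and height check out. The hub origin is at about (0.611,0.138,0.120) with lean azimuth -84°, and the pins sit at about -15.7°. I'm moving above the flange now.

Call:
servo_tool(
  rows=[
    [[434, -382, 0], -80, 1],
    [[434, -382, 0], -80, 1],
    [[434, -382, 0], -80, 1],
    [[434, -382, 0], -80, 1],
    [[434, -382, 0], -80, 1],
    [[434, -382, 0], -80, 1],
    [[434, -382, 0], -80, 1],
    [[434, -382, 0], -80, 1],
  ],
  force=60,
)

```text
t: 0.9
tcp_pos: [0.3966, -0.2496, 0.4046]
tool_rot: [0.726, 0.688, 0.001, -0.001]
force: [1.5, -0.1, 0.1]
finger_gap: 1.002
```

```bash
cat > rel.py <<'E'
import sys; from h import *
# usage: rel.py x y z [jaw_az]: shift in tool mm, turn deg
s=sense();r=R.from_quat(s["tool_rot"]);a=[float(v) for v in sys.argv[1:]]
M=r.as_matrix();print("t",round(s["t"],2),"p",s["tcp_pos"].round(4),"z",M[:,2].round(4),"jaw az",np.degrees(np.arctan2(M[1,1],M[0,1])).round(1),"gap",round(s["finger_gap"],3),"F",s["force"].round(1),"q",s["q"].round(2))
if a: print("shift",(r.inv().apply(np.array(a[:3])-s["tcp_pos"])*1000).round(1))
E
python3 rel.py 0.487 -0.0985 0.3
```

```text
t 0.9 p [ 0.3966 -0.2496  0.4046] z [-2.e-04  2.e-03 -1.e+00] jaw az -3.1 gap 1.002 F [ 1.5 -0.1  0.1] q [-0.8   0.32  1.81  0.    1.01 -0.75]
shift [155.6  82.1 104.9]
```

Call:
servo_tool(
  rows=[
    [[156, 82, 90], -11, 1],
    [[156, 82, 90], -11, 1],
    [[156, 82, 90], -11, 1],
    [[156, 82, 90], -11, 1],
    [[156, 82, 90], -11, 1],
    [[156, 82, 90], -11, 1],
  ],
)

```text
t: 1.5
tcp_pos: [0.487, -0.0971, 0.3141]
tool_rot: [0.656, 0.755, 0.0, -0.002]
force: [0.0, 0.1, 0.7]
finger_gap: 1.002
```

```bash
python3 rel.py 0.487 -0.0985 0.195
```

```text
t 1.5 p [ 0.487  -0.0971  0.3141] z [-0.0022  0.0025 -1.    ] jaw az 8.1 gap 1.002 F [0.  0.1 0.7] q [-0.42  0.5   1.84  0.    0.81 -0.56]
shift [ -1.7  -0.  119.1]
```

Call:
servo_tool(
  rows=[
    [[-1.5, 0, 40], 0, 1],
    [[-1.5, 0, 80], 0, 1],
    [[-1.5, 0, 105], 0, 1],
    [[-1.5, 0, 119], 0, 1],
    [[-1.5, 0, 119], 0, 1],
  ],
)

```text
t: 2.0
tcp_pos: [0.4863, -0.1, 0.1941]
tool_rot: [0.657, 0.754, -0.0, -0.003]
force: [-0.4, 0.3, 0.4]
finger_gap: 1.0
```

Call:
servo_tool(
  rows=[
    [[0, 0, 0], 0, -1],
    [[0, 0, 0], 0, -1],
    [[0, 0, 0], 0, -1],
    [[0, 0, 0], 0, -1],
    [[0, 0, 0], 0, -1],
    [[0, 0, 0], 0, -1],
    [[0, 0, 0], 0, -1],
    [[0, 0, 0], 0, -1],
  ],
)

```text
t: 2.8
tcp_pos: [0.4866, -0.1004, 0.1955]
tool_rot: [0.657, 0.754, -0.0, -0.002]
force: [-0.8, -2.0, 5.8]
finger_gap: 0.507
```

```bash
python3 rel.py 0.487 -0.0985 0.195; python3 -c "
from h import *
s=snapshot('scene');c=pix(s,[[.487,-.0985,.05]])[0].astype(int);print(c)
im=s['image'][c[1]-75:c[1]+75,c[0]-100:c[0]+100];cv2.imwrite('pics/g.png',cv2.resize(im,None,fx=3,fy=3))"
```

```text
t 2.8 p [ 0.4866 -0.1004  0.1955] z [-0.0026  0.0019 -1.    ] jaw az 7.9 gap 0.507 F [-0.8 -2.   5.8] q [-0.43  0.72  1.9   0.    0.52 -0.57]
shift [1.8 0.7 0.5]
[316 249]
```

View pics/g.png

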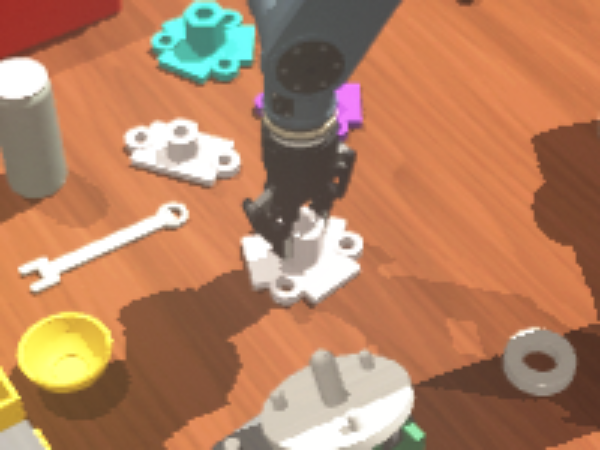

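Grasped on the flats (a gap of 43 mm against 44 mm expected). I'm lifting it clear.

Call:
servo_tool(
  rows=[
    [[0, 0, -30], 0, -1],
    [[0, 0, -80], 0, -1],
    [[0, 0, -130], 0, -1],
    [[0, 0, -180], 0, -1],
    [[0, 0, -230], 0, -1],
    [[0, 0, -260], 0, -1],
    [[0, 0, -260], 0, -1],
  ],
  force=80,
)

```text
t: 3.55
tcp_pos: [0.4878, -0.1009, 0.4602]
tool_rot: [0.656, 0.754, 0.001, 0.004]
force: [0.9, 0.2, -4.0]
finger_gap: 0.507
```

```bash
python3 rel.py 0.45 0.35 0.46
```

```text
t 3.55 p [ 0.4878 -0.1009  0.4602] z [ 0.0077 -0.0028 -1.    ] jaw az 8.0 gap 0.507 F [ 0.9  0.2 -4. ] q [-0.43  0.29  1.68  0.    1.17 -0.57]
shift [451.8  25.   -1.3]
```

Call:
servo_tool(
  rows=[
    [[452, 25, 0], 0, -1],
    [[452, 25, 0], 0, -1],
    [[452, 25, 0], 0, -1],
    [[452, 25, 0], 0, -1],
    [[452, 25, 0], 0, -1],
    [[452, 25, 0], 0, -1],
    [[452, 25, 0], 0, -1],
    [[452, 25, 0], 0, -1],
  ],
)

```text
t: 4.35
tcp_pos: [0.4529, 0.2995, 0.4557]
tool_rot: [0.656, 0.755, -0.001, 0.003]
force: [0.9, -0.3, -3.4]
finger_gap: 0.504
```

```bash
python3 rel.py -0.05 0.72 0.46
```

```text
t 4.35 p [0.4529 0.2995 0.4557] z [ 0.0031 -0.0047 -1.    ] jaw az 8.0 gap 0.504 F [ 0.9 -0.3 -3.4] q [ 0.38  0.36  1.58 -0.01  1.21  0.24]
shift [ 486.2 -439.6   -7.9]
```

Call:
servo_tool(
  rows=[
    [[486, -440, 0], 0, -1],
    [[486, -440, 0], 0, -1],
    [[486, -440, 0], 0, -1],
    [[486, -440, 0], 0, -1],
    [[486, -440, 0], 0, -1],
    [[486, -440, 0], 0, -1],
    [[486, -440, 0], 0, -1],
    [[486, -440, 0], 0, -1],
  ],
)

```text
t: 5.15
tcp_pos: [0.1452, 0.5546, 0.4517]
tool_rot: [0.656, 0.755, -0.003, 0.003]
force: [1.5, -0.3, -3.4]
finger_gap: 0.507
```

Call:
servo_tool(
  rows=[
    [[189, -171, 0], 0, -1],
    [[189, -171, 0], 0, -1],
    [[189, -171, 0], 0, -1],
    [[189, -171, 0], 0, -1],
    [[189, -171, 0], 0, -1],
    [[189, -171, 0], 0, -1],
    [[189, -171, 0], 0, -1],
  ],
)

```text
t: 5.85
tcp_pos: [-0.0524, 0.7179, 0.4458]
tool_rot: [0.655, 0.756, -0.006, 0.005]
force: [0.4, -1.0, -2.7]
finger_gap: 0.51
```

```bash
python3 rel.py -0.07 1.1 0.46
```

```text
t 5.85 p [-0.0524  0.7179  0.4458] z [ 8.000e-04 -1.570e-02 -9.999e-01] jaw az 8.2 gap 0.51 F [ 0.4 -1.  -2.7] q [ 1.49  0.63  1.11 -0.    1.41  1.35]
shift [380.5  36.9 -20.2]
```

Call:
servo_tool(
  rows=[
    [[50, 0, -10], 0, -1],
    [[100, 0, -10], 0, -1],
    [[150, 0, -10], 0, -1],
    [[200, 0, -10], 0, -1],
    [[250, 0, -10], 0, -1],
    [[300, 0, -10], 0, -1],
  ],
)

```text
t: 6.45
tcp_pos: [-0.0833, 0.9281, 0.4247]
tool_rot: [0.656, 0.755, -0.0, -0.001]
force: [0.1, 0.2, -5.9]
finger_gap: 0.508
```

```bash
python3 rel.py -0.07 1.1 0.46
```

```text
t 6.45 p [-0.0833  0.9281  0.4247] z [-2.e-03  9.e-04 -1.e+00] jaw az 8.0 gap 0.508 F [ 0.1  0.2 -5.9] q [1.54 1.07 0.23 0.   1.84 1.4 ]
shift [168.4  37.1 -35.2]
```

Call:
servo_tool(
  rows=[
    [[150, 0, 0], 0, -1],
    [[200, 0, 0], 0, -1],
    [[200, 0, 0], 0, -1],
    [[200, 0, 0], 0, -1],
  ],
)

```text
t: 6.85
tcp_pos: [-0.0906, 0.9402, 0.3967]
tool_rot: [0.656, 0.755, 0.011, -0.013]
force: [-0.4, 0.1, -3.8]
finger_gap: 0.501
```

```bash
python3 rel.py -0.07 1.1 0.46
```

```text
t 6.85 p [-0.0906  0.9402  0.3967] z [-0.005   0.0333 -0.9994] jaw az 8.0 gap 0.501 F [-0.4  0.1 -3.8] q [1.55 1.11 0.22 0.01 1.78 1.41]
shift [157.5  42.7 -58. ]
```

Overreaching tilts the tool outwards, which is the tilt I need. I'll keep going.

Call:
servo_tool(
  rows=[
    [[400, 0, -200], 0, -1],
    [[400, 0, -200], 0, -1],
    [[400, 0, -200], 0, -1],
    [[400, 0, -200], 0, -1],
    [[400, 0, -200], 0, -1],
  ],
)

```text
t: 7.35
tcp_pos: [-0.0971, 0.9302, 0.4454]
tool_rot: [0.656, 0.754, 0.023, -0.026]
force: [0.0, -0.0, -3.1]
finger_gap: 0.498
```

Call:
servo_tool(
  rows=[
    [[400, 0, -200], 0, -1],
    [[400, 0, -200], 0, -1],
    [[400, 0, -200], 0, -1],
    [[400, 0, -200], 0, -1],
    [[400, 0, -200], 0, -1],
  ],
)

```text
t: 7.85
tcp_pos: [-0.1016, 0.9193, 0.4881]
tool_rot: [0.655, 0.754, 0.035, -0.038]
force: [-1.2, -0.1, -3.2]
finger_gap: 0.502
```

```bash
python3 rel.py -0.07 1.1 0.46
```

```text
t 7.85 p [-0.1016  0.9193  0.4881] z [-0.012   0.1031 -0.9946] jaw az 8.0 gap 0.502 F [-1.2 -0.1 -3.2] q [1.56 1.01 0.22 0.01 1.81 1.42]
shift [170.7  56.4  46.2]
```

Call:
servo_tool(
  rows=[
    [[400, 0, 0], 0, -1],
    [[400, 0, 0], 0, -1],
    [[400, 0, 0], 0, -1],
  ],
)

```text
t: 8.15
tcp_pos: [-0.1066, 0.932, 0.4612]
tool_rot: [0.654, 0.753, 0.045, -0.05]
force: [-0.4, -0.4, -3.5]
finger_gap: 0.503
```

Call:
servo_tool(
  rows=[
    [[400, 0, -100], 0, -1],
    [[400, 0, -100], 0, -1],
    [[400, 0, -100], 0, -1],
  ],
)

```text
t: 8.45
tcp_pos: [-0.1098, 0.9324, 0.4731]
tool_rot: [0.654, 0.752, 0.057, -0.063]
force: [0.4, -0.1, -3.6]
finger_gap: 0.507
```

Call:
servo_tool(
  rows=[
    [[400, 0, -200], 0, -1],
    [[400, 0, -200], 0, -1],
    [[400, 0, -200], 0, -1],
  ],
)

```text
t: 8.75
tcp_pos: [-0.1112, 0.9219, 0.5131]
tool_rot: [0.652, 0.751, 0.069, -0.076]
force: [-0.7, -0.3, -3.1]
finger_gap: 0.507
```

```bash
python3 rel.py -0.07 1.1 0.46
```

```text
t 8.75 p [-0.1112  0.9219  0.5131] z [-0.0237  0.2036 -0.9788] jaw az 8.0 gap 0.507 F [-0.7 -0.3 -3.1] q [1.57 0.98 0.22 0.02 1.73 1.43]
shift [156.1  65.3  87.2]
```

Call:
servo_tool(
  rows=[
    [[400, 0, 50], 0, -1],
    [[400, 0, 50], 0, -1],
    [[400, 0, 50], 0, -1],
  ],
)

```text
t: 9.05
tcp_pos: [-0.1155, 0.9379, 0.4804]
tool_rot: [0.651, 0.749, 0.08, -0.088]
force: [-0.7, -0.1, -4.1]
finger_gap: 0.503
```

Call:
servo_tool(
  rows=[
    [[400, 0, 0], 0, -1],
    [[400, 0, 0], 0, -1],
    [[400, 0, 0], 0, -1],
  ],
)

```text
t: 9.35
tcp_pos: [-0.1186, 0.9455, 0.47]
tool_rot: [0.65, 0.748, 0.091, -0.1]
force: [0.4, -0.6, -2.6]
finger_gap: 0.501
```

Call:
servo_tool(
  rows=[
    [[400, 0, -100], 0, -1],
    [[400, 0, -100], 0, -1],
    [[400, 0, -100], 0, -1],
  ],
)

```text
t: 9.65
tcp_pos: [-0.12, 0.9407, 0.4965]
tool_rot: [0.648, 0.746, 0.103, -0.114]
force: [0.0, -0.5, -3.7]
finger_gap: 0.507
```

Call:
servo_tool(
  rows=[
    [[400, 0, -100], 0, -1],
    [[400, 0, -100], 0, -1],
    [[400, 0, -100], 0, -1],
  ],
)

```text
t: 9.95
tcp_pos: [-0.1211, 0.9356, 0.5215]
tool_rot: [0.646, 0.744, 0.115, -0.127]
force: [0.6, 0.0, -3.1]
finger_gap: 0.502
```

```bash
python3 rel.py -0.07 1.1 0.46
```

```text
t 9.95 p [-0.1211  0.9356  0.5215] z [-0.0399  0.3355 -0.9412] jaw az 8.0 gap 0.502 F [ 0.6  0.  -3.1] q [1.58 0.98 0.22 0.04 1.6  1.44]
shift [125.6  72.9 111. ]
```

Call:
servo_tool(
  rows=[
    [[400, 0, 0], 0, -1],
    [[400, 0, 0], 0, -1],
    [[400, 0, 0], 0, -1],
  ],
)

```text
t: 10.25
tcp_pos: [-0.1232, 0.9412, 0.5176]
tool_rot: [0.644, 0.742, 0.126, -0.139]
force: [-0.2, -1.0, -4.0]
finger_gap: 0.502
```

Call:
servo_tool(
  rows=[
    [[400, 0, 0], 0, -1],
    [[400, 0, 0], 0, -1],
    [[400, 0, 0], 0, -1],
  ],
)

```text
t: 10.55
tcp_pos: [-0.125, 0.945, 0.5186]
tool_rot: [0.642, 0.739, 0.137, -0.151]
force: [0.7, -0.4, -3.7]
finger_gap: 0.504
```

```bash
python3 rel.py -0.07 1.1 0.46
```

```text
t 10.55 p [-0.125   0.945   0.5186] z [-0.048   0.3962 -0.9169] jaw az 8.0 gap 0.504 F [ 0.7 -0.4 -3.7] q [1.58 0.99 0.22 0.04 1.53 1.45]
shift [110.2  75.4 112.5]
```

Call:
servo_tool(
  rows=[
    [[200, 0, 0], 0, -1],
    [[200, 0, 0], 0, -1],
  ],
)

```text
t: 10.75
tcp_pos: [-0.1262, 0.9479, 0.5228]
tool_rot: [0.639, 0.736, 0.148, -0.164]
force: [-0.7, -0.7, -3.4]
finger_gap: 0.501
```

```bash
python3 rel.py 0.2 0.62 0.5
```

```text
t 10.75 p [-0.1262  0.9479  0.5228] z [-0.0523  0.4283 -0.9021] jaw az 7.9 gap 0.501 F [-0.7 -0.7 -3.4] q [1.58 0.98 0.22 0.05 1.5  1.45]
shift [-344.5  277.5 -136.9]
```

Call:
servo_tool(
  rows=[
    [[-345, 278, -137], 0, -1],
    [[-345, 278, -137], 0, -1],
    [[-345, 278, -137], 0, -1],
    [[-345, 278, -137], 0, -1],
    [[-345, 278, -137], 0, -1],
    [[-345, 278, -137], 0, -1],
    [[-345, 278, -137], 0, -1],
    [[-345, 278, -137], 0, -1],
  ],
)

```text
t: 11.55
tcp_pos: [0.1519, 0.668, 0.5045]
tool_rot: [0.639, 0.736, 0.149, -0.164]
force: [0.7, 0.1, -3.3]
finger_gap: 0.505
```

```bash
cat > hub.py <<'E'
import sys; from h import *
# usage: hub.py height_mm : shift/turn to bring flange origin to that height above the hub face
n=np.array([.0434,-.4204,.9063]);n/=np.linalg.norm(n);o=np.array([.6107,.1384,.120])
y=np.cross(n,[0,0,1]);y=-y/np.linalg.norm(y);y=np.cross(n,[0,0,1]-n*n[2]);y/=np.linalg.norm(y);x=np.cross(y,n)
off=np.array([.0018,0,.1955])  # flange origin in tool
s=sense();r=R.from_quat(s["tool_rot"]);M=r.as_matrix();Hb=np.c_[x,y,n].T
f=s["tcp_pos"]+r.apply(off)
print("t",round(s["t"],2),"p",s["tcp_pos"].round(4),"z",M[:,2].round(4),"err vs -n deg",np.degrees(Hb@np.cross(M[:,2],-n)).round(2),"gap",round(s["finger_gap"],3),"q",s["q"].round(2))
jy=Hb@M[:,1];a=np.degrees(np.arctan2(jy[1],jy[0]))-30+60;a=(a+60)%120-60   # flange x in hub
print("flange origin in hub mm",(Hb@(f-o)*1000).round(1),"flange angle",a.round(1),"force hub",(Hb@s["force"]).round(1),"torque",(Hb@s["ft_torque"]).round(2))
if len(sys.argv)>1: print("shift",(r.inv().apply(o+n*float(sys.argv[1])/1000-f)*1000).round(1))
E
python3 hub.py 120; python3 rel.py .62 .1 .5
```

```text
t 11.55 p [0.1519 0.668  0.5045] z [-0.0508  0.4299 -0.9015] err vs -n deg [-0.36  0.64  0.  ] gap 0.505 q [1.14 0.46 1.3  0.27 1.01 0.9 ]
flange origin in hub mm [686.6 403.3 -89.6] flange angle -57.9 force hub [-1.3 -0.7 -3. ] torque [-0.06  0.54  0.05]
shift [-698.5  376.4 -219.8]
t 11.55 p [0.1519 0.668  0.5045] z [-0.0508  0.4299 -0.9015] jaw az 8.0 gap 0.505 F [ 0.7  0.1 -3.3] q [1.14 0.46 1.3  0.27 1.01 0.9 ]
shift [-569.2  384.9 -263.9]
```

Call:
servo_tool(
  rows=[
    [[-569, 385, -264], -42, -1],
    [[-569, 385, -264], -42, -1],
    [[-569, 385, -264], -42, -1],
    [[-569, 385, -264], -42, -1],
    [[-569, 385, -264], -42, -1],
    [[-569, 385, -264], -42, -1],
    [[-569, 385, -264], -42, -1],
    [[-569, 385, -264], -42, -1],
  ],
)

```text
t: 12.35
tcp_pos: [0.3884, 0.3821, 0.5033]
tool_rot: [0.332, 0.917, 0.199, -0.098]
force: [1.9, -0.3, -3.5]
finger_gap: 0.508
```

```bash
python3 hub.py 120
```

```text
t 12.35 p [0.3884 0.3821 0.5033] z [-0.0467  0.4307 -0.9013] err vs -n deg [-0.13  0.67 -0.  ] gap 0.508 q [ 0.48  0.28  1.59  0.46  1.14 -0.57]
flange origin in hub mm [405.9 197.8  39.8] flange angle -15.8 force hub [-1.9 -1.9 -3. ] torque [-0.05  0.51 -0.03]
shift [-428.  -141.   -85.4]
```

Call:
servo_tool(
  rows=[
    [[-428, -141, -100], 0, -1],
    [[-428, -141, -100], 0, -1],
    [[-428, -141, -100], 0, -1],
    [[-428, -141, -100], 0, -1],
    [[-428, -141, -100], 0, -1],
    [[-428, -141, -85], 0, -1],
    [[-428, -141, -85], 0, -1],
    [[-428, -141, -85], 0, -1],
  ],
)

```text
t: 13.15
tcp_pos: [0.5963, 0.05, 0.4201]
tool_rot: [0.332, 0.917, 0.199, -0.095]
force: [1.2, -0.0, -2.3]
finger_gap: 0.503
```

```bash
python3 hub.py 62
```

```text
t 13.15 p [0.5963 0.05   0.4201] z [-0.0415  0.4286 -0.9025] err vs -n deg [0.16 0.5  0.  ] gap 0.503 q [-0.19  0.49  1.49  0.44  1.32 -1.21]
flange origin in hub mm [ 51.5  24.1 113. ] flange angle -15.7 force hub [-1.1 -1.2 -2. ] torque [-0.09  0.43 -0.03]
shift [-53.9 -19.2  50.6]
```

Call:
servo_tool(
  rows=[
    [[-54, -19, 10], 0, -1],
    [[-54, -19, 38], 0, -1],
    [[-54, -19, 38], 0, -1],
    [[-54, -19, 38], 0, -1],
  ],
)

```text
t: 13.55
tcp_pos: [0.6236, 0.0224, 0.364]
tool_rot: [0.332, 0.917, 0.199, -0.095]
force: [0.7, 0.3, -3.0]
finger_gap: 0.502
```

```bash
python3 hub.py 62; python3 -c "
from h import *
T=[]
for k in('scene','top'):
    s=snapshot(k);np.save(k+'1.npy',s,allow_pickle=True);c=pix(s,[[.615,.11,.18]])[0].astype(int)
    im=s['image'][c[1]-60:c[1]+60,c[0]-50:c[0]+50];T.append(cv2.resize(im,None,fx=4,fy=4,interpolation=cv2.INTER_CUBIC))
cv2.imwrite('pics/pre.png',np.hstack(T))"
```

```text
t 13.55 p [0.6236 0.0224 0.364 ] z [-0.0416  0.4285 -0.9026] err vs -n deg [0.15 0.5  0.  ] gap 0.502 q [-0.23  0.59  1.47  0.44  1.26 -1.28]
flange origin in hub mm [ 0.4 -0.1 75. ] flange angle -15.6 force hub [-1.1 -0.7 -2.8] torque [-0.01  0.45  0.01]
shift [-0.2 -0.5 13. ]
```

View pics/pre.png

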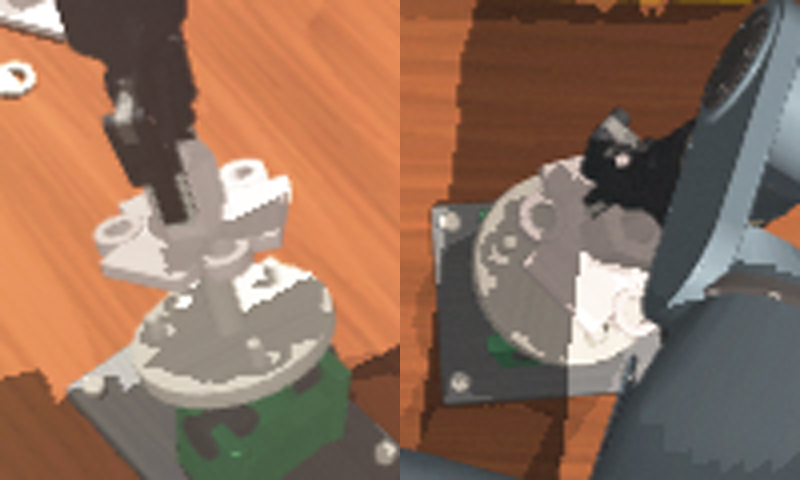

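The flange is held parallel to the hub face and on axis just above the spindle tip (scene crop 225,290). I'm feeling my way on.

Call:
servo_tool(
  rows=[
    [[0, 0, 7], 0, -1],
    [[0, 0, 14], 0, -1],
    [[0, 0, 20], 0, -1],
    [[0, 0, 25], 0, -1],
    [[0, 0, 29], 0, -1],
    [[0, 0, 33], 0, -1],
    [[0, 0, 33], 0, -1],
  ],
)

```text
t: 14.35
tcp_pos: [0.6218, 0.0367, 0.3349]
tool_rot: [0.331, 0.918, 0.198, -0.094]
force: [-2.2, -2.0, -5.7]
finger_gap: 0.504
```

```bash
python3 hub.py 22
```

```text
t 14.35 p [0.6218 0.0367 0.3349] z [-0.0417  0.4263 -0.9036] err vs -n deg [ 0.13  0.36 -0.  ] gap 0.504 q [-0.2   0.63  1.5   0.46  1.19 -1.29]
flange origin in hub mm [ 0.7  0.2 42.5] flange angle -15.5 force hub [-4.   2.4 -4.4] torque [0.44 1.02 0.  ]
shift [-0.7 -0.4 20.5]
```

Call:
servo_tool(
  rows=[
    [[-0.5, 0, 5], 0, -1],
    [[-0.5, 0, 10], 0, -1],
    [[-0.5, 0, 15], 0, -1],
    [[-0.5, 0, 19], 0, -1],
    [[-0.5, 0, 22], 0, -1],
    [[-0.5, 0, 22], 0, -1],
  ],
)

```text
t: 14.95
tcp_pos: [0.6211, 0.046, 0.3141]
tool_rot: [0.331, 0.918, 0.198, -0.095]
force: [-1.1, -2.1, -5.4]
finger_gap: 0.507
```

```bash
python3 hub.py 10
```

```text
t 14.95 p [0.6211 0.046  0.3141] z [-0.0427  0.4261 -0.9037] err vs -n deg [0.08 0.35 0.  ] gap 0.507 q [-0.19  0.65  1.52  0.47  1.15 -1.3 ]
flange origin in hub mm [ 0.2  0.2 19.7] flange angle -15.5 force hub [-4.   1.3 -4.1] torque [0.38 1.01 0.01]
shift [-0.3 -0.1  9.7]
```

Nearly no resistance so far. Next I push past the pin tips.

Call:
servo_tool(
  rows=[
    [[0, 0, 3], 0, -1],
    [[0, 0, 6], 0, -1],
    [[0, 0, 8], 0, -1],
    [[0, 0, 10], 0, -1],
    [[0, 0, 10], 0, -1],
  ],
)

```text
t: 15.45
tcp_pos: [0.6206, 0.0504, 0.3047]
tool_rot: [0.331, 0.918, 0.198, -0.095]
force: [-1.5, -2.6, -6.2]
finger_gap: 0.505
```

```bash
python3 hub.py 0
```

```text
t 15.45 p [0.6206 0.0504 0.3047] z [-0.0427  0.426  -0.9037] err vs -n deg [0.07 0.35 0.  ] gap 0.505 q [-0.18  0.67  1.52  0.47  1.13 -1.3 ]
flange origin in hub mm [0.3 0.2 9.4] flange angle -15.6 force hub [-4.8  1.8 -4.6] torque [ 0.36  0.99 -0.04]
shift [-0.4 -0.1  9.4]
```

The flange is 9 mm above the face, already past the pin tips (16 mm), so the pins are in the eyes. I'm pushing home.

Call:
servo_tool(
  rows=[
    [[0, 0, 3], 0, -1],
    [[0, 0, 6], 0, -1],
    [[0, 0, 8], 0, -1],
    [[0, 0, 9], 0, -1],
    [[0, 0, 10], 0, -1],
    [[0, 0, 11], 0, -1],
    [[0, 0, 11], 0, -1],
  ],
)

```text
t: 16.15
tcp_pos: [0.6202, 0.0543, 0.2969]
tool_rot: [0.331, 0.918, 0.198, -0.094]
force: [-5.1, -7.8, 9.5]
finger_gap: 0.503
```

```bash
python3 hub.py 0
```

```text
t 16.15 p [0.6202 0.0543 0.2969] z [-0.0425  0.4253 -0.9041] err vs -n deg [0.08 0.3  0.  ] gap 0.503 q [-0.18  0.68  1.53  0.48  1.11 -1.31]
flange origin in hub mm [0.4 0.2 0.6] flange angle -15.5 force hub [-2.6  5.8 11.6] torque [ 1.5   1.29 -0.18]
shift [-0.4 -0.1  0.6]
```

Call:
servo_tool(
  rows=[
    [[0, 0, 2], 0, -1],
    [[0, 0, 4], 0, -1],
    [[0, 0, 4], 0, -1],
  ],
)

```text
t: 16.45
tcp_pos: [0.6201, 0.0546, 0.2969]
tool_rot: [0.33, 0.918, 0.197, -0.094]
force: [-7.0, -10.5, 15.8]
finger_gap: 0.502
```

```bash
python3 hub.py 0
```

```text
t 16.45 p [0.6201 0.0546 0.2969] z [-0.0421  0.4241 -0.9046] err vs -n deg [ 0.1   0.22 -0.  ] gap 0.502 q [-0.17  0.68  1.53  0.48  1.11 -1.31]
flange origin in hub mm [0.4 0.2 0.5] flange angle -15.4 force hub [-2.2  8.1 18.5] torque [ 2.07  1.4  -0.4 ]
shift [-0.4 -0.2  0.5]
```

It has stopped firmly on the face. I'm releasing and backing out along the axis.

Call:
servo_tool(
  rows=[
    [[0, 0, 0], 0, 0.4],
    [[0, 0, 0], 0, 0.6],
    [[0, 0, 0], 0, 0.8],
    [[0, 0, 0], 0, 0.8],
    [[0, 0, 0], 0, 0.8],
    [[0, 0, 0], 0, 0.8],
  ],
)

```text
t: 17.05
tcp_pos: [0.6202, 0.0549, 0.2966]
tool_rot: [0.33, 0.918, 0.197, -0.094]
force: [-0.2, 0.3, -0.5]
finger_gap: 0.901
```

Call:
servo_tool(
  rows=[
    [[0, 0, -15], 0, 0.8],
    [[0, 0, -40], 0, 0.8],
    [[0, 0, -80], 0, 0.8],
    [[0, 0, -120], 0, 0.8],
    [[-40, 0, -160], 0, 0.8],
    [[-90, 0, -170], 0, 0.8],
    [[-140, 0, -170], 0, 0.8],
    [[-180, 0, -170], 0, 0.8],
  ],
)

```text
t: 17.85
tcp_pos: [0.7661, -0.122, 0.398]
tool_rot: [0.331, 0.918, 0.197, -0.092]
force: [-0.3, -0.1, 0.2]
finger_gap: 0.9
```

```bash
python3 hub.py 0
cat > chk.py <<'E'
from h import *
import m
n=np.array([.0434,-.4204,.9063]);n/=np.linalg.norm(n);o=np.array([.6107,.1384,.120])
y=np.cross(n,[0,0,1]-n*n[2]);y/=np.linalg.norm(y);x=np.cross(y,n);T=[]
for k in('scene','top'):
    s=snapshot(k);P=cloud(s);L=(P-o)@np.c_[x,y,n];r=np.hypot(L[...,0],L[...,1])
    p=L[(r<.07)&(r>.03)&(L[...,2]>-.006)&(L[...,2]<.04)];b=L[(r<.03)&(L[...,2]>.03)&(L[...,2]<.09)]
    print(k,"heights mm hist",np.histogram(p[:,2]*1000,np.arange(-6,41,2))[0].tolist(),"boss top",np.percentile(b[:,2]*1000,[50,90]).round(1))
    i=p[(p[:,2]>.008)&(p[:,2]<.022)];A=np.c_[i[:,:2],np.ones(len(i))]
    print(" plate slope deg",np.degrees(np.linalg.lstsq(A,i[:,2],rcond=None)[0][:2]).round(2))
    c=pix(s,[[.61,.12,.15]])[0].astype(int);T.append(cv2.resize(s['image'][c[1]-60:c[1]+60,c[0]-50:c[0]+50],None,fx=4,fy=4,interpolation=cv2.INTER_CUBIC))
cv2.imwrite('pics/fin.png',np.hstack(T))
E
python3 chk.py | grep -v -e face -e spindle -e pins -e bosstop
```

```text
t 17.85 p [ 0.7661 -0.122   0.398 ] z [-0.0388  0.4231 -0.9053] err vs -n deg [ 0.28  0.14 -0.  ] gap 0.9 q [-0.36  0.79  0.96  0.39  1.6  -1.27]
flange origin in hub mm [-130.  -127.5  172.6] flange angle -15.4 force hub [0.  0.3 0.3] torque [-0.03  0.17 -0.02]
shift [182.4  -0.5 172.3]
flange px [ 0.48954413 -0.1063515  -0.00390153] hub px [0.60845525 0.16613692 0.13270506]
scene heights mm hist [32, 50, 80, 87, 45, 27, 41, 68, 253, 250, 96, 16, 1, 0, 0, 0, 0, 0, 0, 0, 0, 0, 0] boss top [50.6 56.6]
 plate slope deg [-0.36  0.11]Traceback (most recent call last):
  File "chk.py", line 8, in <module>
    print(k,"heights mm hist",np.histogram(p[:,2]*1000,np.arange(-6,41,2))[0].tolist(),"boss top",np.percentile(b[:,2]*1000,[50,90]).round(1))
                                                                                                  ~~~~~~~~~~~~~^^^^^^^^^^^^^^^^^^^^^
    return _quantile_unchecked(
        a, q, axis, out, overwrite_input, method, keepdims, weights)
    return _ureduce(a,
                    func=_quantile_ureduce_func,
    ...<5 lines>...
                    overwrite_input=overwrite_input,
                    method=method)
    r = func(a, **kwargs)
    result = _quantile(arr,
                       quantiles=q,
    ...<2 lines>...
                       out=out,
                       weights=wgt)
    slices_having_nans = np.isnan(arr[-1, ...])
                                  ~~~^^^^^^^^^
IndexError: index -1 is out of bounds for axis 0 with size 0
```

```bash
python3 -c "
from h import *
s=snapshot('scene');im=s['image'];c=pix(s,[[.61,.12,.15]])[0].astype(int)
a=cv2.resize(im[c[1]-60:c[1]+60,c[0]-50:c[0]+50],(400,480),interpolation=cv2.INTER_CUBIC);b=cv2.resize(im[160:400,150:350],(400,480))
cv2.imwrite('pics/fin2.png',np.hstack([a,b]))"
```

```text
(no output)
```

View pics/fin2.png

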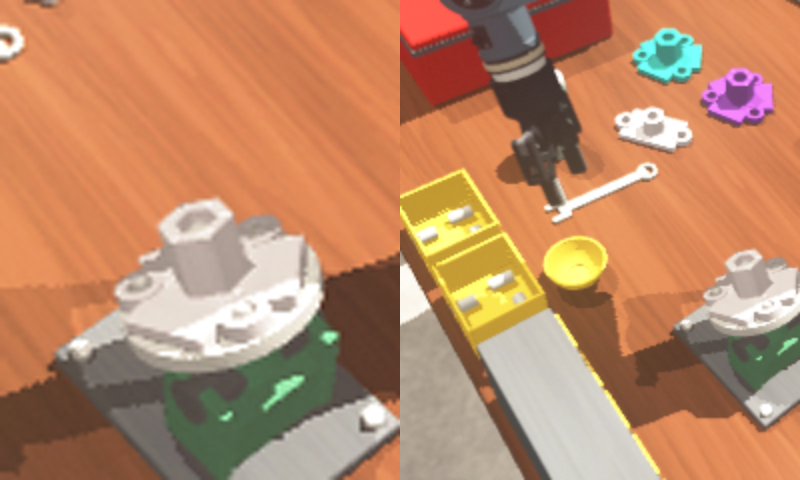

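The flange sits flush on the hub with pins in its eyes (crop 240,330 and 135,290). The gripper is clear and the bystanders are where they were.

```bash
python3 -c "
from station import sign_off; print(sign_off())"
```

```text
the job is handed in; nothing more can be done
None
```

The three-eared flange is fitted on the tilted hub, boss outwards and fully home. I let go of it, backed the gripper clear and handed the job in at about 18 s.

**How it went:**
- I gripped the boss on its flats.
- The moves offer no tilt, so I tipped the tool about 25° by commanding poses beyond the arm's reach.
- The flange slid over the spindle at the -15.7° pin angle measured in the pictures. The pins went into the eyes on the first push, so no turning search was needed.

**Last checks:**
- **Seating:** the arm's reading put the flange within 0.6 mm of home. Under a firm push of about 19 N it moved only 0.1 mm more.
- **Depth picture (scene camera):** the plate top is 10–14 mm above the hub face (12 mm expected). The boss top is at about 56.6 mm (56 expected), and the plate's slope relative to the hub face is under 0.4°.
- **Release:** the wrist force read about zero after I let go.
- **Bystanders:** in the last picture, a crop of part of the bench, the two-eared flange, the wrench and the cup looked unmoved. The oil can was hidden behind the gripper, and I did not check the jar, bearing or screwdriver again.

**Check that failed:** the top camera's depth check of the seated flange gave no boss reading, probably because the arm blocked its view. The seating therefore rests on the scene camera and the push.

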